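Show the class the next wind experiment

ROBOT

A 7-joint arm with a two-finger parallel gripper is mounted at the origin on the work surface. World frame = base frame: x ahead of the robot, y to its left, z up, the work surface at z = 0. Lengths are in m, angles in rad, forces in N, time in s.
With the tool pointing down it reaches from about 0.4 to 0.85 m from the base axis. Payload 4.5 kg.
Tool frame: the origin (TCP) lies on the front face of the gripper's body, between the roots of the fingers; the fingertips stand 73 mm ahead of it and the grasp point (between the pads) lies 54 mm ahead of it; z points along the fingers, y is the line along which they close (so a half turn about z gives the same grasp; the last joint's range is limited). The gripper opens to 85 mm and grips with 20 to 120 N. Pads are 22 mm wide; open, the fingers measure 114 mm over their backs; the gripper's body (76 mm by 85 mm) begins 54 mm behind the grasp point. The pads swing forward as they close: fully open they stand 13 mm farther back than shut.
Start: joints at [-1.173, 0.689, -0.195, 1.565, 0.157, 0.902, -0.215], TCP at [0.222, 0.584, 0.304] pointing down, gripper open.
Joint ranges: [-3.01, 3.01], [-0.46, 2.08], [-1.47, 1.51], [0.13, 2.56], [-1, 4.14], [0.04, 2.09], [-2.66, 2.66]. Speed limits (rad/s): [2.57, 2.57, 3.14, 3.14, 3.14, 3.14, 3.14].

INTERFACE

Orientations are given as a unit quaternion [x, y, z, w].
In Python, from plant import manip gives the robot as it stands. Calls block until the motion is done:
- manip.movep(position, orientation): joint-space move of the TCP to a pose.
- manip.movel(position, frame=None, max_speed=0.15): straight line of the TCP; frame=None keeps the orientation; max_speed is the mean speed in m/s.
- manip.move_j(angles): joint-space move.
- manip.move_gripper(opening, force=None): finger opening in m; force is the grip in N (None keeps the last); returns when the fingers have stopped.
- manip.sleep(seconds).
- manip.solve_ik(position, orientation): joint angles nearest the present ones, or None.
- manip.read_state(): the state.
- manip.capture(name): name is "side" or "top"; returns a dict with "pixels" (384x512x3 uint8, red, green, blue), "fx", "fy", "cx", "cy" (pixels), "eye" and "orientation" of the camera in the world. Camera axes: x right, y up, looking along -z (the intrinsics and any distortion apply to the point x, -y, -z); pixel columns grow to the right and rows downward; lengths in m; the calibration is good to about 2 mm. A picture is of the moment at which its call begins. There is no depth.
A pose or a line that the arm cannot do raises manip.MotionError and nothing moves.
- manip.finish_job(): hands the job in; it is judged then, once.
Trained networks look in the newest picture that a camera, given by its name, has taken for a name from the list of things; names that differ only in an ending like _2 or _b are one class to them, and where a whole thing is asked for, a point or a joint stands for the part that bears it (a point fixed in the world has none). Each returns a list of dicts, best first, with "p" (0 to 1); they miss things now and then, are a little off and sometimes report something else, mostly with a low value. They report only what shows in the picture. A call takes as long as a camera call. They do not tell look-alikes from the thing itself.
- manip.regions_of(camera, thing): "mask" (384x512 bool, what is visible of it) and "rect" ([left, top, width, height] in pixels, round what is visible of it).
The state is a dict: "time": time; "joint_positions": joint angles; "joint_velocities": joint speeds; "effort": joint torques, N m; "tcp_pos": TCP position; "tool_rot": TCP orientation; "wrist_force": force on the tool from outside, world axes, zero at the start; "moment": the same for the moment, N m; "width": finger opening in m; "finger_force": force on a finger pad.
Only numpy, scipy, OpenCV 4.12 (cv2) and the standard library are available. Lean on these libraries where they do the work, as an engineer would, in place of code of your own. Each camera call takes 0.05 s, during which the arm holds its last target. There are 200 camera calls.

TASK

Show the class what to do next by pointing, without touching or moving anything: hold the fingertips about two centimetres above the middle of the three-bladed rotor lying on the table for two seconds, then the same above the bare shaft of the wind turbine where it is to be fitted, then above the round push button that starts the fan. Do not point at the other two rotors or at the rotary knob (keep the hand well up when you move between places), and finish still pointing at the push button.

Things in the scene. Friction and masses are not known exactly. Their poses are not given: they have to be found in the camera images.
- rotor2: loose grey plastic rotor with two straight blades, lying flat on the table, 130 mm across the blade tips, about 30 g; hub 28 mm across and 22 mm tall in the middle, blades about 11 mm above the table. Origin: centre of the hub's underside; z up
- rotor2_hub (a point): the top centre of the two-bladed rotor's hub, 22 mm above the table
- rotor3: loose grey plastic rotor with three straight blades, lying flat on the table, 130 mm across the blade tips, about 30 g; hub 28 mm across and 22 mm tall in the middle, blades about 11 mm above the table. Origin: centre of the hub's underside; z up
- rotor3_hub (a point): the top centre of the three-bladed rotor's hub, 22 mm above the table
- rotor4: loose grey plastic rotor with four straight blades, lying flat on the table, 130 mm across the blade tips, about 30 g; hub 28 mm across and 22 mm tall in the middle, blades about 11 mm above the table. Origin: centre of the hub's underside; z up
- rotor4_hub (a point): the top centre of the four-bladed rotor's hub, 22 mm above the table
- turbine_shaft (a point): bare level steel shaft, 8 mm thick, sticking out 43 mm from the nose of the blue turbine head; the point is on top of it, half way along, 174 to 234 mm above the table (telescopic mast). The point's -x runs out along the shaft; the head (56 mm thick) is behind, its top 24 mm higher than the point, 68 mm back. Foot 150 mm across. The turbine stands left or right of the rotors
- start_button_top (a point): the top centre of the round push button, 28 mm across, 72 mm above the table, in its black housing on the grey fan control box (120 x 160 x 50 mm), which stands left or right of the rotors
- start_button (a joint): travel of the push button, m: 0 up, 0.006 fully pressed; a weak spring (5 N) carries it
- speed_knob_grip (a point): the rotary knob with a bar grip, 84 mm beside the push button on the same box (about 44 mm tall over the box's top); not to be pointed at
Mind the look-alikes: they are no part of the job. Leave any red or yellow look-alike of the part that bears start_button_top alone.

How it is judged:
By the outcome, as a careful person would: the job done as asked, in the order asked, and still so for the second after the job is handed in, with the robot touching nothing.
It also fails if it takes over 58 s, if anything falls off the work surface, if the arm or the gripper's body presses on something with over 40 N, if the wrist force passes 120 N, or if a joint passes its speed limit or range.

## Working session

There is one attempt and no reset: what is moved stays moved. The work goes in short steps, each a Python script; the robot and the scene stay as the last script left them, time stands still between calls to the robot, and variables do not carry over. Pictures are saved under pics/ and viewed, at most 10 in all, crops included, and the job is handed in when it is done.

```bash
mkdir -p pics; cat > h.py <<'E'
import numpy as np, cv2
from scipy.spatial.transform import Rotation as R
from plant import manip
def ray(c,u,v):
    d=np.array([(u-c["cx"])/c["fx"],-(v-c["cy"])/c["fy"],-1.])
    k=c.get("distortion")
    d=R.from_quat(c["orientation"]).apply(d); return np.array(c["eye"]),d
def onz(c,u,v,z):
    e,d=ray(c,u,v); return e+d*(z-e[2])/d[2]
def proj(c,p):
    q=R.from_quat(c["orientation"]).inv().apply(np.array(p)-c["eye"])
    return c["cx"]+c["fx"]*q[0]/-q[2], c["cy"]-c["fy"]*q[1]/-q[2]
def tri(c1,a,c2,b):
    e1,d1=ray(c1,*a);e2,d2=ray(c2,*b)
    s=np.linalg.lstsq(np.c_[d1,-d2],e2-e1,rcond=None)[0]
    p,q=e1+s[0]*d1,e2+s[1]*d2; return (p+q)/2,np.linalg.norm(p-q)
E
python3 - <<'E'
from h import *
for n in("top","side"):
    c=manip.capture(n); print(n,{k:np.round(v,3) if not isinstance(v,(str,dict)) else v for k,v in c.items() if k!="pixels"})
    cv2.imwrite(f"pics/{n}1.png",cv2.resize(c["pixels"][...,::-1],(800,600),interpolation=cv2.INTER_CUBIC))
    for t in("rotor2","rotor3","rotor4","turbine_shaft","start_button_top","speed_knob_grip"):
        for r in manip.regions_of(n,t):
            m=r["mask"];v,u=np.nonzero(m); print(t,round(r["p"],2),r["rect"],m.sum(),u.mean().round(1),v.mean().round(1))
s=manip.read_state();print(s["time"],s["tool_rot"])
E
```

```text
top {'fx': np.float64(348.845), 'fy': np.float64(348.845), 'cx': np.float64(250.389), 'cy': np.float64(187.181), 'eye': array([0.326, 0.075, 1.055]), 'orientation': array([ 0.074, -0.067, -0.702,  0.706])}
rotor2 0.59 [226.3, 175.1, 43.9, 32.6] 375 249.1 185.2
rotor2 0.57 [288.3, 125.8, 35.8, 34.7] 474 305.6 140.8
rotor2 0.49 [288.8, 210.2, 41.2, 18.0] 218 305.4 218.3
rotor3 0.59 [226.3, 175.1, 43.9, 32.6] 375 249.1 185.2
rotor3 0.57 [288.3, 125.8, 35.8, 34.7] 474 305.6 140.8
rotor3 0.49 [288.8, 210.2, 41.2, 18.0] 218 305.4 218.3
rotor4 0.59 [226.3, 175.1, 43.9, 32.6] 375 249.1 185.2
rotor4 0.57 [288.3, 125.8, 35.8, 34.7] 474 305.6 140.8
rotor4 0.49 [288.8, 210.2, 41.2, 18.0] 218 305.4 218.3
turbine_shaft 0.96 [385.8, 122.6, 20.8, 55.7] 824 394.4 144.2
start_button_top 0.44 [163.8, 248.6, 11.4, 13.9] 88 167.5 256.1
start_button_top 0.41 [149.0, 181.1, 11.5, 5.8] 90 153.8 182.7
start_button_top 0.41 [78.0, 244.0, 9.0, 7.4] 67 81.6 246.0
speed_knob_grip 0.69 [102.2, 229.1, 17.0, 10.8] 143 109.5 233.7
speed_knob_grip 0.66 [189.9, 251.4, 15.8, 12.6] 133 197.7 258.1
speed_knob_grip 0.41 [
[... 360 characters left out ...]
4
rotor2 0.61 [308.7, 224.5, 34.3, 20.6] 224 325.3 234.6
rotor3 0.65 [259.4, 244.4, 15.3, 24.4] 152 266.1 257.1
rotor3 0.63 [248.6, 214.7, 29.2, 14.3] 157 264.4 222.4
rotor3 0.61 [308.7, 224.5, 34.3, 20.6] 224 325.3 234.6
rotor4 0.65 [259.4, 244.4, 15.3, 24.4] 152 266.1 257.1
rotor4 0.63 [248.6, 214.7, 29.2, 14.3] 157 264.4 222.4
rotor4 0.61 [308.7, 224.5, 34.3, 20.6] 224 325.3 234.6
turbine_shaft 0.89 [334.8, 217.1, 37.6, 29.8] 607 357.1 231.2
speed_knob_grip 0.69 [189.0, 202.4, 5.6, 11.1] 105 190.5 207.3
speed_knob_grip 0.67 [177.0, 166.8, 6.4, 14.3] 87 179.0 174.0
speed_knob_grip 0.61 [234.7, 182.9, 7.5, 9.0] 93 237.8 184.8
0.7 [1.80879843e-01 9.83505201e-01 2.26179282e-05 2.19685753e-05]
```

View pics/top1.png

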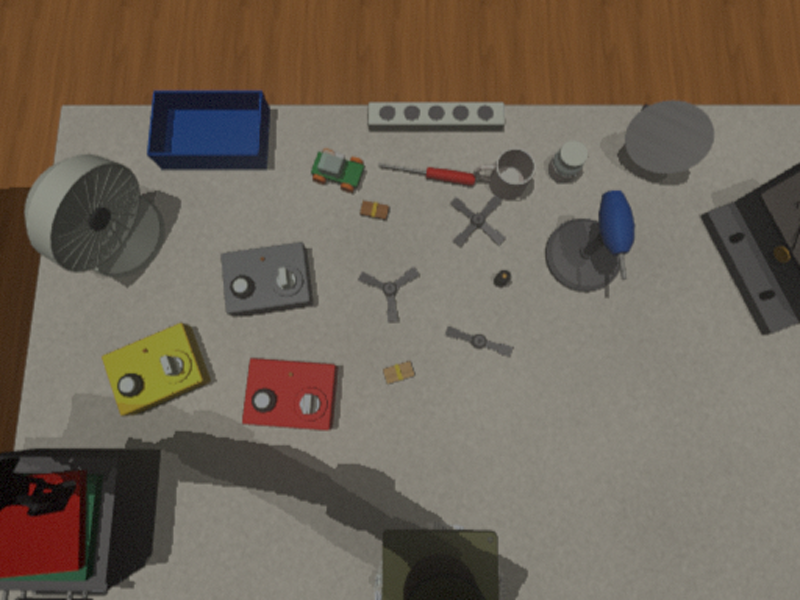

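View pics/side1.png

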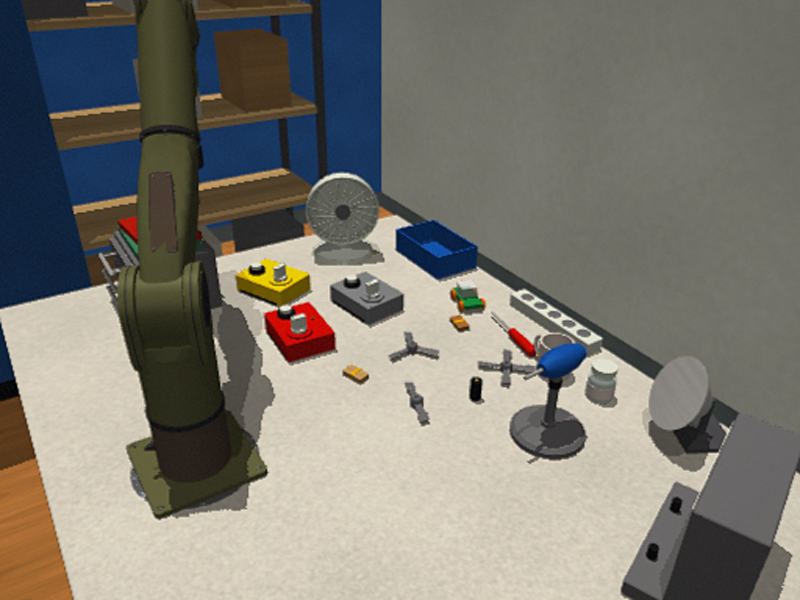

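The three-bladed rotor hub is at about (390,289) in top and (412,347) in side (800-px scale). The grey box's button is at (241,286) and (352,281). The turbine shaft is near (622,265) and (533,373), pointing toward the robot. I'll zoom in on these next.

```bash
python3 - <<'E'
from h import *
C={n:manip.capture(n) for n in("top","side")}
def crop(n,u,v,w=24,h=18): 
    u,v=int(u),int(v); return cv2.resize(C[n]["pixels"][v-h:v+h,u-w:u+w,::-1],(384,288),interpolation=cv2.INTER_CUBIC)
im=np.vstack([np.hstack([crop("top",398,162),crop("side",344,236)]),np.hstack([crop("top",154,183),crop("side",225,180)])])
cv2.imwrite("pics/z1.png",im)
t,s=C["top"],C["side"]
print("rotor",onz(t,249.6,185,.022),onz(s,263.7,222,.022),tri(t,(249.6,185),s,(263.7,222)))
print("button",onz(t,154.2,183,.072),onz(s,225.5,179.8,.072))
print("shaft",tri(t,(398.5,168.5),s,(341,238.7)))
for z in(.174,.234):print(onz(t,398.5,168.5,z))
E
```

```text
rotor [0.54197056 0.08969946 0.022     ] [0.53872014 0.07535088 0.022     ] (array([0.54592676, 0.08903559, 0.0110262 ]), np.float64(0.003643235579070017))
button [0.53613619 0.36472484 0.072     ] [0.53149367 0.34325375 0.072     ]
shaft (array([ 0.5540552 , -0.29646943,  0.17643666]), np.float64(0.0021156887131677147))
[ 0.55565182 -0.29814708  0.174     ]
[ 0.53999836 -0.27271363  0.234     ]
```

View pics/z1.png

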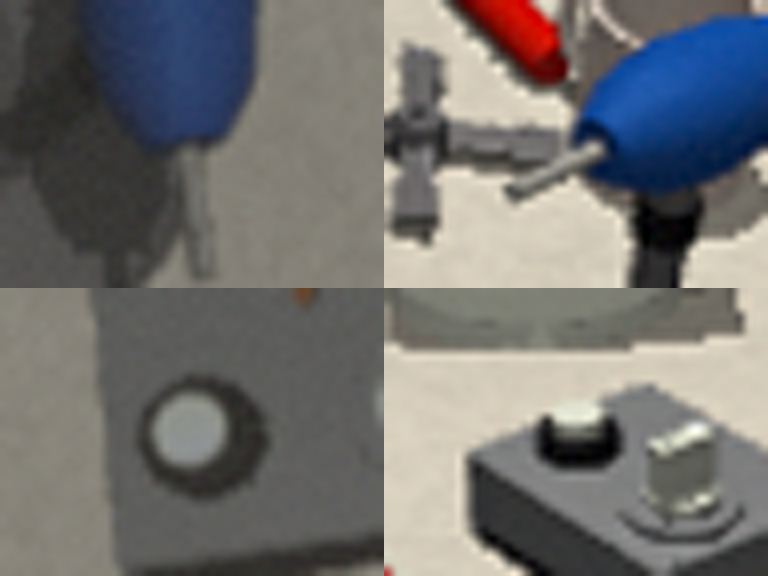

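Zoomed in, the shaft runs from (398,162) to (399,178) in top and from (347,236) to (336,241.5) in side. The grey box's button cap is at (153.4,182.4) in top and (225.7,177.2) in side. Next I'll close the gripper, go up above rotor3, and check the estimates on the way.

```bash
python3 - <<'E'
from h import *
t,s=manip.capture("top"),manip.capture("side")
a=[tri(t,p,s,q) for p,q in(((397.9,161.7),(346.6,235.6)),((398.9,178),(335.3,241.1)))]
print("nose,tip",a, np.linalg.norm(a[0][0]-a[1][0]))
print("button",onz(t,153.4,182.4,.072),tri(t,(153.4,182.4),s,(225.7,177.2)))
d=a[1][0]-a[0][0]; yaw=np.arctan2(-d[1],-d[0]);print("yaw",yaw)
# hold tool: z down, y perpendicular to shaft
Q=(R.from_euler("z",yaw)*R.from_euler("x",np.pi)).as_quat()
for q in (Q,(R.from_quat(Q)*R.from_euler("z",np.pi)).as_quat()):
  for p in((.542,.09,.4),(.542,.09,.115),(.55,-.29,.4),(.55,-.29,.27),(.536,.365,.4),(.536,.365,.165)):
    j=manip.solve_ik(p,q); print(np.round(q,3),p,None if j is None else np.round(j,2))
manip.move_gripper(0.0)
st=manip.read_state();p=st["tcp_pos"]
manip.movel([p[0],p[1],.40])
try: manip.movep([.542,.09,.40],Q)
except manip.MotionError as e: print(e); manip.movep([.542,.09,.40],(R.from_quat(Q)*R.from_euler("z",np.pi)).as_quat())
st=manip.read_state();print(st["time"],st["tcp_pos"],st["tool_rot"],st["width"])
t,s=manip.capture("top"),manip.capture("side")
tip=np.array(st["tcp_pos"])-[0,0,.073]
def crop(c,u,v,w,h):
    u,v=int(u),int(v); print(u-w,v-h); return cv2.resize(c["pixels"][v-h:v+h,u-w:u+w,::-1],(400,300),interpolation=cv2.INTER_CUBIC)
u,v=proj(s,tip);print("tip side",u,v, "top",proj(t,tip))
im=np.vstack([np.hstack([crop(s,u,v,40,30),crop(s,263.7,222,20,15)]),np.hstack([crop(t,249.6,185,40,30),crop(t,398,165,40,30)])])
cv2.imwrite("pics/z2.png",im)
E
```

```text
nose,tip [(array([ 0.57308563, -0.29624352,  0.17915284]), np.float64(0.0013777584623925645)), (array([ 0.53035689, -0.29651963,  0.17656744]), np.float64(0.0012633063668326533))] 0.04280776765608644
button [0.53789914 0.36715388 0.072     ] (array([0.54138792, 0.36630788, 0.06996275]), np.float64(0.006740809751790419))
yaw 0.006461787252518718
[1.    0.003 0.    0.   ] (0.542, 0.09, 0.4) [-0.6   0.53  0.59  1.69 -0.33  1.02 -1.46]
[1.    0.003 0.    0.   ] (0.542, 0.09, 0.115) [-0.4   0.91  0.26  1.94 -0.59  0.37 -1.24]
[1.    0.003 0.    0.   ] (0.55, -0.29, 0.4) [ 0.05  0.67  0.7   1.47 -0.45  1.16 -0.74]
[1.    0.003 0.    0.   ] (0.55, -0.29, 0.27) [ 0.2   0.76  0.39  1.63 -0.36  0.83 -0.83]
[1.    0.003 0.    0.   ] (0.536, 0.365, 0.4) [-0.97  0.7   0.6   1.38 -0.4   1.19 -1.89]
[1.    0.003 0.    0.   ] (0.536, 0.365, 0.165) [-0.9   0.95  0.45  1.61 -0.57  0.72 -1.74]
[ 0.003 -1.     0.    -0.   ] (0.542, 0.09, 0.4) [-0.06  0.49 -0.3   1.66  0.16  1.02  1.16]
[ 0.003 -1.     0.    -0.   ] (0.542, 0.09, 0.115) [-0.07  0.9  -0.3   1.92  0.6   0.41  0.75]
[ 0.003 -1.     0.    -0.   ] (0.55, -0.29, 0.4) [ 0.52  0.59 -0.19  1.44  0.12  1.12  1.88]
[ 0.003 -1.     0.    -0.   ] (0.55, -0.29, 0.27) [ 0.66  0.75 -0.46  1.6   0.4   0.88  1.63]
[ 0.003 -1.     0.    -0.   ] (0.536, 0.365, 0.4) [-0.49  0.65 -0.35  1.35  0.22  1.18  0.72]
[ 0.003 -1.     0.    -0.   ] (0.536, 0.365, 0.165) [-0.52  0.9  -0.28  1.59  0.34  0.7   0.61]
4.5667 [0.54190865 0.09136486 0.39974684] [ 9.99989501e-01  4.56228760e-03 -2.45926846e-04 -3.50312318e-04] 0.0003879569293287701
tip side 263.99534132902045 142.8703439785501 top (np.float64(247.06102552655608), np.float64(156.23032449270605))
223 112
243 207
209 155
358 135
```

View pics/z2.png

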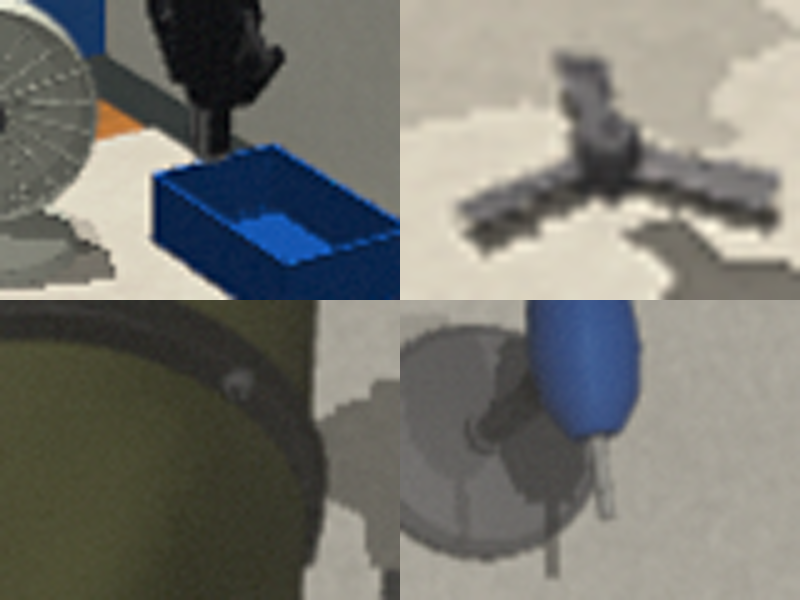

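The side view shows the fingertips at about (265.5,142.5), within 1.5 px of the prediction, and the rotor3 hub at (264.3,219.5). The shaft ends measure 42.8 mm apart against 43 mm real. I'll descend over rotor3 and check in the side view.

```bash
cat >> h.py <<'E'
def crop(c,u,v,w,h):
    u,v=int(u),int(v); print("origin",u-w,v-h); return cv2.resize(c["pixels"][v-h:v+h,u-w:u+w,::-1],(400,300),interpolation=cv2.INTER_CUBIC)
E
python3 - <<'E'
from h import *
s=manip.capture("side")
print(onz(s,264.3,219.5,.022),proj(s,(.542,.09,.022)))
st=manip.read_state()
manip.movel([.542,.0895,.022+.020+.073],max_speed=.12)
manip.sleep(.3)
s,t=manip.capture("side"),manip.capture("top"); st=manip.read_state();print(st["time"],st["tcp_pos"],st["tool_rot"])
print(proj(s,np.array(st["tcp_pos"])-[0,0,.073]))
cv2.imwrite("pics/z3.png",np.hstack([crop(s,264,215,24,18),crop(t,249.6,175,40,30)]))
E
```

```text
[0.54949914 0.08768257 0.022     ] (np.float64(262.2371233526247), np.float64(219.79747457517405))
7.6417 [0.54202152 0.08951962 0.11504031] [ 9.99994685e-01  3.25999477e-03  4.93706734e-05 -1.94889452e-06]
(np.float64(262.43480836241537), np.float64(215.27499719942463))
origin 240 197
origin 209 145
```

View pics/z3.png

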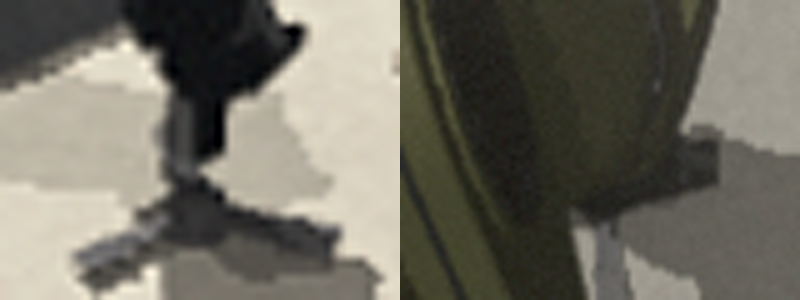

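The fingertips are about 1 px (3 mm) left of the hub, with the gap about right. I'll make a small correction and hold, then go high over to the shaft.

```bash
python3 - <<'E'
from h import *
manip.movel([.5445,.0885,.116],max_speed=.05); manip.sleep(2.6)
s,t=manip.capture("side"),manip.capture("top")
a=[tri(t,p,s,q)[0] for p,q in(((397.9,161.7),(345.4,235.2)),((398.9,178),(334.1,240.7)))]
print("nose,tip w/ side bias",a)
manip.movel([.5445,.0885,.40],max_speed=.2)
manip.movel([.552,-.296,.40],max_speed=.2)
manip.movel([.552,-.296,.183+.030+.073],max_speed=.1); manip.sleep(.2)
s,t=manip.capture("side"),manip.capture("top"); st=manip.read_state();print(st["time"],st["tcp_pos"],st["wrist_force"])
tip=np.array(st["tcp_pos"])-[0,0,.073]
print(proj(s,tip),proj(s,[.5517,-.2964,.182]),proj(t,tip))
cv2.imwrite("pics/z4.png",np.hstack([crop(s,341,230,24,18),crop(t,398,165,40,30)]))
E
```

```text
nose,tip w/ side bias [array([ 0.57135818, -0.29467973,  0.18085871]), array([ 0.52873108, -0.29499198,  0.17820602])]
15.825 [ 0.55209657 -0.29602604  0.2862922 ] [-0.14153756  0.34607789  0.0413578 ]
(np.float64(342.22906078736094), np.float64(228.1059859095876)) (np.float64(340.9390682943938), np.float64(237.23793560220244)) (np.float64(404.17969356714826), np.float64(165.90603212198744))
origin 317 212
origin 358 135
```

View pics/z4.png

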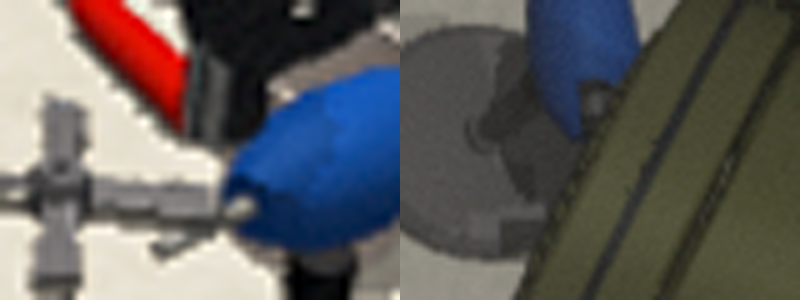

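The fingertips are above the middle of the shaft: at (342,229) in the side view, with the shaft running from (345,236.5) to (336.5,241.5). I'll lower to 2 cm, hold, then go on to the button.

```bash
python3 - <<'E'
from h import *
manip.movel([.551,-.2957,.2765],max_speed=.05); manip.sleep(2.7)
print(manip.read_state()["tcp_pos"],manip.read_state()["wrist_force"])
manip.movel([.551,-.2957,.40],max_speed=.15)
manip.movel([.539,.3665,.40],max_speed=.2)
manip.movel([.539,.3665,.072+.022+.073],max_speed=.12); manip.sleep(.2)
s,t=manip.capture("side"),manip.capture("top"); st=manip.read_state();print(st["time"],st["tcp_pos"],st["wrist_force"])
tip=np.array(st["tcp_pos"])-[0,0,.073]
print(proj(s,tip),proj(t,tip))
cv2.imwrite("pics/z5.png",np.hstack([crop(s,226,176,24,18),crop(t,154,180,40,30)]))
E
```

```text
[ 0.55101673 -0.29569183  0.27650026] [0.04976518 0.73027813 0.90010371]
25.6917 [0.53904889 0.36654582 0.16716657] [-0.72220849  0.40985872  0.24279051]
(np.float64(224.19313567142115), np.float64(172.0891035930211)) (np.float64(151.42322523740313), np.float64(180.3413566859052))
origin 202 158
origin 114 150
```

View pics/z5.png

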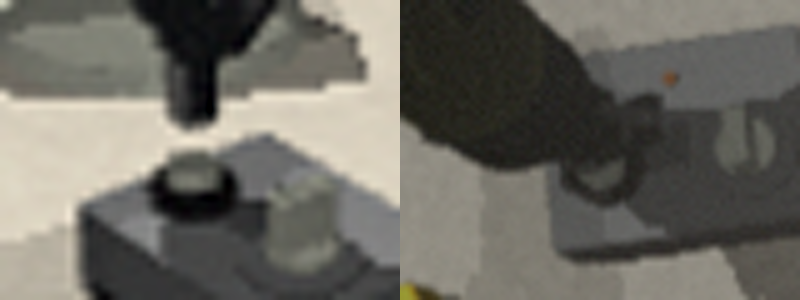

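In the side view the fingertips at (193,125) are centred over the button cap at (197,165), with a gap of about 2 cm. I'll hold and hand in.

```bash
python3 - <<'E'
from h import *
manip.movel([.540,.3660,.165],max_speed=.05); manip.sleep(2.8)
st=manip.read_state();print(st["time"],st["tcp_pos"])
print(manip.finish_job())
E
```

```text
28.7417 [0.53998818 0.36601328 0.16499703]
the job is handed in; nothing more can be done
None
```

I pointed at the three-bladed rotor, then the bare turbine shaft, then the grey box's push button, holding over two seconds about 2 cm above each, and handed the job in at about 29 s still over the button; nothing appeared to be touched or moved.

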